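# Gauge the blind bore of the end cap in the vise

## Task

Take the depth gauge from its wooden stand and gauge the bore of the end cap that is in the vise: foot flat on the cap's top face, rod lowered through it until it bottoms in the bore, feeling for it slowly and pressing gently (never more than 40 N). Then stand the gauge upright back in the hole of its stand with the rod still set to that depth, so that the reading can be taken from it, and let go; leave the caps and the other things where they are.

Things in the scene. Friction and masses are not known exactly. Their poses are not given: they have to be found in the camera images.
- gauge: steel foot of the rod depth gauge: a beam 80 mm long (its y axis), 18 mm wide (x), 12 mm high, with a 20 mm diameter sleeve on its middle up to 34 mm above the underside, and a small clamp screw on one side of it. Origin: centre of the flat underside, z up. Starts upright in the stand, foot on the stand's top, beam roughly along the stand. 130 g; rod with grip 60 g
- rod (a joint): the gauge's rod, 8 mm diameter, sliding straight down through the foot: how far its tip stands out below the foot's underside, in m (0 flush, stop at 0.054; starts at 0.006 to 0.014). Takes about 4 N to slide and stays where left (the foot can hang from it); more force on foot or rod shifts the reading. On its top a black finger grip, 20 mm (x) by 28 mm (y) by 30 mm high
- rod_end: lower end of the rod; origin: centre of its end face; the black finger grip's lower face is 96 mm, its middle 111 mm and its top 126 mm straight above it (z axis up, x and y as the foot's)
- cap_a: one of three alike aluminium end caps: upright cylinder, 60 mm diameter, 56 mm high, 0.3 to 0.6 kg; in the centre of its top a blind flat-bottomed bore of 13 mm diameter, its depth unknown, 22 to 45 mm, unlike from cap to cap (four 5 mm tapped holes around it are not it). Origin: centre of the underside, z up. The cap to gauge is the one at vise_seat; the others wait on the plank
- cap_b: end cap like cap_a in all but its bore depth, which is also unknown; origin: centre of the underside, z up; in the vise or on the plank
- cap_c: end cap like cap_a in all but its bore depth, which is also unknown; origin: centre of the underside, z up; in the vise or on the plank
- vise_seat (a point): the blue machine vise, screwed to the bench: point on its bed, 36 mm above the bench, midway between the jaws, where the clamped cap stands. Jaws close along the x axis of this frame and their tops are 30 mm above the bed at most, so the cap's top stands 26 mm clear of them; the vise measures 250 mm (x, screw to -x) by 140 mm (y)
- stand_hole (a point): the gauge's dark wooden stand, fixed, 66 mm (x) by 160 mm (y) by 62 mm high: centre of the mouth of its hole on the top face, 17 mm diameter, 54 mm deep. A scriber and a punch stick up 36 and 30 mm out of it, 66 mm to either side along y
- plank: pine offcut 100 x 190 x 36 mm, fixed, on which the two waiting caps stand. Origin: centre of the underside
- spanner: open-ended spanner lying on the bench beyond the vise; leave alone
- oilcan: grey can, 52 mm diameter, 110 mm high, standing on the bench beyond the vise; origin: centre of the underside; leave alone
Things that resemble listed ones, but are neither listed nor needed, are in the scene too. Several things look just like the part that bears stand_hole: the one meant starts farthest to the robot's right.

How it is judged:
By the outcome, as a careful person would: the job done as asked, in the order asked, and still so for the second after the job is handed in, with the robot touching nothing.
It also fails if it takes over 48 s, if anything falls off the work surface, if the arm or the gripper's body presses on something with over 40 N, if the wrist force passes 120 N, or if a joint passes its speed limit or range.

## Robot

A 6-joint arm with a two-finger parallel gripper is mounted at the origin on the work surface. World frame = base frame: x ahead of the robot, y to its left, z up, the work surface at z = 0. Lengths are in m, angles in degrees, forces in N, time in s.
With the tool pointing down it reaches from about 0.25 to 0.725 m from the base axis. Payload 9.7 kg.
Tool frame: the origin (TCP) lies at the very end of the fingers, on their centre line; the grasp point (between the pads) lies 19 mm behind it; y points along the fingers, x is the direction in which the jaws open and shut, and the axes are right-handed (so a half turn about y gives the same grasp; the last joint's range is limited). The gripper opens to 85 mm and grips with 20 to 120 N. Pads are 22 mm wide; open, the fingers measure 114 mm over their backs; the gripper's body (76 mm by 85 mm) begins 54 mm behind the grasp point. The pads swing forward as they close: fully open they stand 13 mm farther back than shut.
Start: joints at [-73.682, 4.979, 10.078, 95.1, 0, 90], TCP at [0.155, -0.528, 0.231] pointing down, gripper open.
Joint ranges: [-179.16, 179.16], [-48.56, 103.87], [-65.8, 70.77], [-126.05, 130.52], [-82.76, 87.17], [-180, 180]. Speed limits (degrees/s): [127.2, 127.2, 147.25, 180, 180, 180].

## Interface

Orientations are given as [roll, pitch, yaw] about the fixed x, y, z axes, in that order (R = Rz(yaw) Ry(pitch) Rx(roll)).
In Python, from workcell import bot gives the robot as it stands.
- The arm moves only by the shell command python3 -m jog 'ROWS' [FORCE]. ROWS is JSON, a list of rows, each a list of 7 numbers: the closure, from 0 (fully open) to 1 (shut), then the shift along the world's x, y, z in units of 25 mm (1.0 is 25 mm), then the turn, a rotation vector about the world's x, y, z in units of 5 degrees (1.0 is 5 degrees). A call has 1 to 5 rows; each row is the pose to reach, as a shift and turn from the pose commanded when the call began; what a row does not reach only later rows make up. A row lasts 1/10 s, in which the tool goes at most 50 mm and 8.59 degrees, less where a joint would pass 70% of its speed; a pose out of reach is approached as far as the arm can. A call with a gripper value outside its range is refused whole. The fingers move at their own pace and stop on an object; FORCE is the grip in N (left out, the last holds). Time passes only in rows, so rows that repeat a pose let the fingers close. It gives the time, the measured TCP pose, the force and the opening at its end, in the units of the state.
- bot.get_obs(): the state, without advancing time (a new reading comes with each control period).
- bot.camera(name): name is "scene" or "side" or "wrist"; returns (picture, depth): 480x640x3 uint8, red, green, blue; 480x640 float32, m along the optical axis (not along the pixel's ray), 0 where there is no reading.
- bot.camera_model(name): a dict with "fx", "fy", "cx", "cy" (pixels), "k1" (the pictures are not rectified: a ray, as slopes to the right and down, at radius r is drawn at 1 + k1 r^2 times it, then the intrinsics apply), "rvec" (rotation vector, rad) and "tvec" (3), from world to camera coordinates, as OpenCV has them; the wrist camera has in their place "tool_from_camera" (4x4, takes a point from camera to tool coordinates, whose origin is the TCP and whose axes are the tool frame's). Camera axes: x right, y down, z forward; pixel columns grow to the right and rows downward; lengths in m; the calibration is good to about 2 mm. A picture is of the moment at which its call begins: read the wrist's pose just before it. camera_model takes no time and is no camera call.
- bot.job_done(): hands the job in, once; it reports no verdict.
Trained networks look in the newest picture that a camera, given by its name, has taken for a name from the list of things; names that differ only in an ending like _2 or _b are one class to them, and where a whole thing is asked for, a point or a joint stands for the part that bears it (a point fixed in the world has none). Each returns a list of dicts, best first, with "conf" (0 to 1); they miss things now and then, are a little off and sometimes report something else, mostly with a low value. They report only what shows in the picture. A call takes as long as a camera call. They do not tell look-alikes from the thing itself.
- bot.regions_of(camera, label): "pixels" (480x640 bool, what is visible of it) and "point" ([row, column] in pixels, amid what is visible of it).
The state is a dict: "time": time; "q": joint angles; "qd": joint speeds; "joint_efforts": joint torques, N m; "ee_pos": TCP position; "tcp_rot": TCP orientation; "wrist_force": force on the tool from outside, world axes, zero at the start; "torque": the same for the moment, N m; "opening": finger opening in m.
Only numpy, scipy, OpenCV 4.12 (cv2) and the standard library are available. Lean on these libraries where they do the work, as an engineer would, in place of code of your own. Each camera call takes 0.05 s, during which the arm holds its last target. There are 200 camera calls.

## Working session

There is one attempt and no reset: what is moved stays moved. The work goes in short steps, Python scripts to look and compute and a shell command to move; the robot and the scene stay as the last step left them, time stands still between calls to the robot, and variables do not carry over. Pictures are saved under pics/ and viewed, about 8 in all and at most 12, crops included, and the job is handed in when it is done.

```bash
ls; mkdir -p pics; cat > h.py <<'E'
import numpy as np, cv2
from workcell import bot
from scipy.spatial.transform import Rotation as R
def T_wc(name, obs=None):
    m=bot.camera_model(name)
    if 'tool_from_camera' in m:
        o=obs or bot.get_obs(); T=np.eye(4); T[:3,:3]=R.from_euler('xyz',o['tcp_rot'],degrees=True).as_matrix(); T[:3,3]=o['ee_pos']
        return T@np.array(m['tool_from_camera'])
    r=cv2.Rodrigues(np.array(m['rvec'],float))[0]; T=np.eye(4); T[:3,:3]=r.T; T[:3,3]=-r.T@np.array(m['tvec'],float).ravel(); return T
def rays(name,uv):
    m=bot.camera_model(name); K=np.array([[m['fx'],0,m['cx']],[0,m['fy'],m['cy']],[0,0,1.]])
    return cv2.undistortPoints(np.array(uv,float).reshape(-1,1,2),K,np.array([m['k1'],0,0,0.])).reshape(-1,2)
def cloud(name,d,T):
    v,u=np.mgrid[:480,:640]; r=rays(name,np.stack([u.ravel(),v.ravel()],1)); z=d.ravel()
    P=np.c_[r*z[:,None],z]; W=P@T[:3,:3].T+T[:3,3]; W[z==0]=np.nan; return W.reshape(480,640,3)
def onplane(name,uv,z,T):
    r=rays(name,uv); D=np.c_[r,np.ones(len(r))]@T[:3,:3].T; s=(z-T[2,3])/D[:,2]; return T[:3,3]+D*s[:,None]
def shot(name,fn):
    o=bot.get_obs(); T=T_wc(name,o); p,d=bot.camera(name); cv2.imwrite('pics/'+fn+'.png',p[:,:,::-1]); np.savez('pics/'+fn,p=p,d=d,T=T); return p,d,T
E
python3 - <<'E'
from h import *
print(bot.get_obs())
for c in ['scene','wrist']:
    p,d,T=shot(c,c+'0'); W=cloud(c,d,T); print(c,T.round(3).tolist())
    for l in ['gauge','rod','cap_a','vise_seat','stand_hole','plank','oilcan','spanner']:
        for r in bot.regions_of(c,l):
            m=r['pixels']; Q=W[m]; Q=Q[~np.isnan(Q[:,0])]
            if len(Q): print(l,round(r['conf'],2),[int(a) for a in r['point']],m.sum(),np.percentile(Q,[3,50,97],axis=0).round(3).tolist())
E
```

```text
pics
{'time': 0.0, 'q': array([-7.36797524e+01,  5.01047027e+00,  1.00335256e+01,  9.51002496e+01,
        2.57002003e-04,  9.00002900e+01]), 'qd': array([ 0.07171751, -0.06137205,  0.04809925, -0.0961471 , -0.0039545 ,
       -0.06171666]), 'joint_efforts': array([ 5.96605914e-04, -5.20390248e+01,  4.64801717e+01,  1.64824032e-02,
        3.10076564e-05, -2.91398692e-07]), 'ee_pos': array([ 0.15448673, -0.52760667,  0.23058081]), 'tcp_rot': array([-8.99997434e+01,  7.71943263e-02, -7.36800424e+01]), 'wrist_force': array([ 0.55681427,  0.61144321, -0.01143972]), 'torque': array([-0.03625213, -0.00653067,  0.00796851]), 'opening': 0.08485885591755521}
scene [[-0.47, 0.719, -0.512, 1.108], [0.883, 0.387, -0.268, 0.283], [0.006, -0.578, -0.816, 0.979], [0.0, 0.0, 0.0, 1.0]]
gauge 0.97 [179, 209] 628 [[0.499, -0.324, 0.065], [0.514, -0.286, 0.092], [0.523, -0.254, 0.175]]
rod 0.84 [154, 205] 261 [[0.502, -0.301, 0.108], [0.514, -0.288, 0.163], [0.521, -0.276, 0.176]]
cap_a 0.87 [297, 497] 1121 [[0.461, 0.313, 0.042], [0.499, 0.339, 0.089], [0.513, 0.365, 0.094]]
cap_a 0.71 [245, 339] 911
[... 289 characters left out ...]
, 302] 2778 [[0.242, -0.253, 0.001], [0.3, -0.183, 0.058], [0.343, -0.111, 0.07]]
stand_hole 0.57 [198, 215] 2678 [[0.472, -0.362, 0.001], [0.529, -0.275, 0.057], [0.556, -0.21, 0.073]]
plank 0.85 [304, 469] 3059 [[0.444, 0.204, 0.006], [0.52, 0.297, 0.034], [0.538, 0.386, 0.038]]
oilcan 0.71 [294, 202] 1319 [[0.725, -0.177, 0.006], [0.755, -0.147, 0.088], [0.771, -0.133, 0.111]]
oilcan 0.56 [247, 335] 979 [[0.502, -0.008, 0.039], [0.536, 0.022, 0.09], [0.556, 0.046, 0.094]]
spanner 0.75 [401, 329] 1111 [[0.741, 0.068, 0.001], [0.793, 0.141, 0.006], [0.847, 0.213, 0.01]]
wrist [[0.281, -0.914, -0.293, 0.23], [-0.96, -0.268, -0.085, -0.505], [-0.0, 0.305, -0.952, 0.374], [0.0, 0.0, 0.0, 1.0]]
```

View pics/scene0.png

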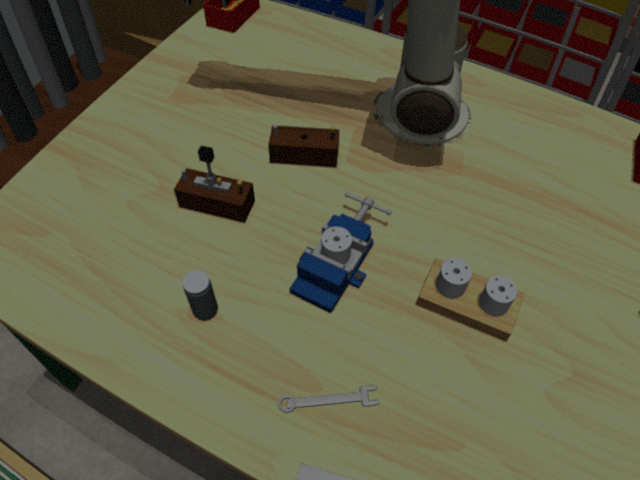

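The gauge (px 205,155–185) stands in the left-hand stand in the picture, which is the robot's rightmost one. The cap to gauge is in the vise at (337,245). I'll look at the bore with the wrist camera first.

```bash
python3 -m jog '[[0,2,2,0.5,0,0,-1],[0,4,4,1,0,0,-2],[0,6,6,1.5,0,0,-3],[0,7,8,2,0,0,-3.26],[0,8,10,2,0,0,-3.26]]'
python3 -m jog '[[0,1.1,1.7,0,0,0,0],[0,2.2,3.4,0,0,0,0],[0,3.3,5.1,0,0,0,0],[0,4.4,6.8,0,0,0,0],[0,5.5,8.5,0,0,0,0]]'
```

```text
time: 1.4
ee_pos: [0.3155, -0.3404, 0.2734]
tcp_rot: [-90.0, -0.0, -90.0]
wrist_force: [1.6, -0.7, 0.7]
opening: 0.0851
time: 1.9
ee_pos: [0.451, -0.13, 0.2731]
tcp_rot: [-90.0, -0.0, -90.0]
wrist_force: [0.4, -0.6, -1.4]
opening: 0.0852
```

```bash
python3 -c "
from workcell import bot;o=bot.get_obs();print(o['time'],o['ee_pos'],o['tcp_rot'])"
```

```text
1.9 [ 0.45098019 -0.12999391  0.27311589] [-8.99527585e+01 -1.65984562e-02 -8.99824355e+01]
```

```bash
python3 -m jog '[[0,0.8,1.5,0,0,0,0],[0,1.6,3,-0.2,0,0,0],[0,2.4,4.5,-0.4,0,0,0],[0,3.2,6,-0.5,0,0,0],[0,3.2,6,-0.5,0,0,0]]'
python3 -m jog '[[0,0,0,0,0,0,0]]'
python3 - <<'E'
from h import *
p,d,T=shot('wrist','w1'); W=cloud('wrist',d,T)
o=bot.get_obs(); print(o['ee_pos'])
for l in ['cap_a','vise_seat']:
    for r in bot.regions_of('wrist',l):
        m=r['pixels']; Q=W[m]; Q=Q[~np.isnan(Q[:,0])]
        print(l,round(r['conf'],2),r['point'],m.sum(),np.percentile(Q,[3,50,97],axis=0).round(3).tolist())
# ring of cap top
m=(W[...,2]>0.085)&(W[...,2]<0.1); Q=W[m]; print(m.sum(),np.median(Q[:,2]),Q.min(0),Q.max(0))
E
```

```text
time: 2.4
ee_pos: [0.5317, 0.0119, 0.2589]
tcp_rot: [-90.1, 0.4, -88.9]
wrist_force: [-0.7, -0.8, -0.7]
opening: 0.0851
time: 2.5
ee_pos: [0.5304, 0.0094, 0.2599]
tcp_rot: [-90.1, 0.4, -89.1]
wrist_force: [0.2, 0.4, -0.3]
opening: 0.0856
[0.53020137 0.00867509 0.26035337]
cap_a 0.94 [251.6, 40.1] 5923 [[0.464, 0.22, 0.041], [0.494, 0.234, 0.088], [0.516, 0.259, 0.093]]
cap_a 0.72 [212.5, 309.9] 5105 [[0.504, -0.008, 0.065], [0.532, 0.017, 0.092], [0.557, 0.042, 0.094]]
vise_seat 0.7 [169.1, 310.9] 23623 [[0.385, -0.034, 0.012], [0.558, 0.017, 0.062], [0.63, 0.069, 0.067]]
8054 0.09211368707156917 [ 0.45771541 -0.23068426  0.08500727] [0.55828179 0.26490082 0.09962205]
```

View pics/w1.png

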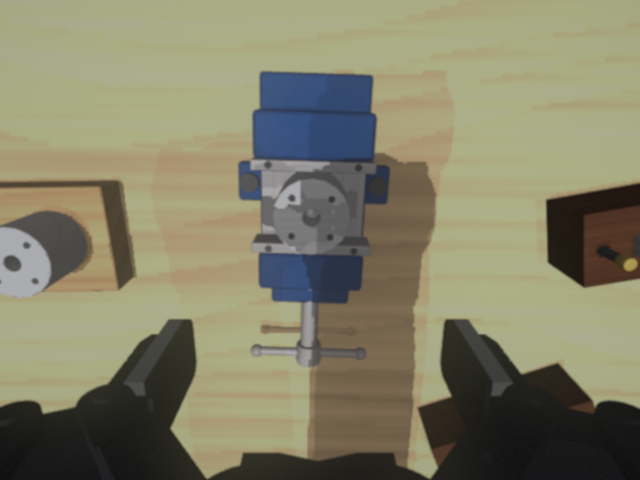

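The wrist view shows the cap between the vise jaws, with its bore at about px (311,216). The vise is aligned with world x. Next I'll locate the bore accurately.

```bash
python3 - <<'E'
from h import *
z=np.load('pics/w1.npz'); p,d,T=z['p'],z['d'],z['T']; W=cloud('wrist',d,T)
print(onplane('wrist',[[311,216]],0.092,T))
m=((W[...,2]>0.087)&(W[...,2]<0.1)); m[:, :240]=0; m[:,400:]=0
n,l,s,_=cv2.connectedComponentsWithStats(m.astype(np.uint8)); i=1+s[1:,4].argmax(); mm=(l==i).astype(np.uint8)
c=max(cv2.findContours(mm,0,1)[0],key=cv2.contourArea)[:,0,:]
e=cv2.fitEllipse(c); print(e)
P=onplane('wrist',c,0.092,T)[:,:2]; A=np.c_[2*P,np.ones(len(P))]; x=np.linalg.lstsq(A,(P**2).sum(1),rcond=None)[0]; print('circle',x[:2],np.sqrt(x[2]+x[0]**2+x[1]**2))
g=cv2.cvtColor(p,cv2.COLOR_RGB2GRAY)[201:231,296:326]; b=(g<80); print(g[15].tolist(),g[:,15].tolist())
y,xx=np.nonzero(b); print('dark',xx.mean()+296,y.mean()+201,b.sum())
# depth inside bore
print(np.nanmin(W[205:228,300:322,2]))
cv2.imwrite('pics/c1.png',cv2.resize(p[170:260,260:370,::-1],None,fx=6,fy=6,interpolation=2))
E
```

```text
[[0.52949411 0.01645975 0.092     ]]
((310.4368591308594, 215.6837158203125), (75.90859985351562, 77.44042205810547), 100.78681945800781)
circle [0.52889698 0.01688989] 0.029369065617492706
[124, 124, 123, 123, 122, 113, 95, 80, 73, 74, 78, 83, 91, 96, 99, 100, 100, 99, 96, 90, 85, 78, 72, 76, 86, 93, 97, 98, 98, 97] [97, 98, 97, 96, 96, 95, 96, 100, 108, 115, 117, 117, 117, 113, 107, 100, 91, 81, 75, 77, 76, 76, 75, 76, 80, 93, 106, 115, 119, 120]
dark 311.15315315315314 219.85585585585585 111
0.06440076451901705
```

View pics/c1.png

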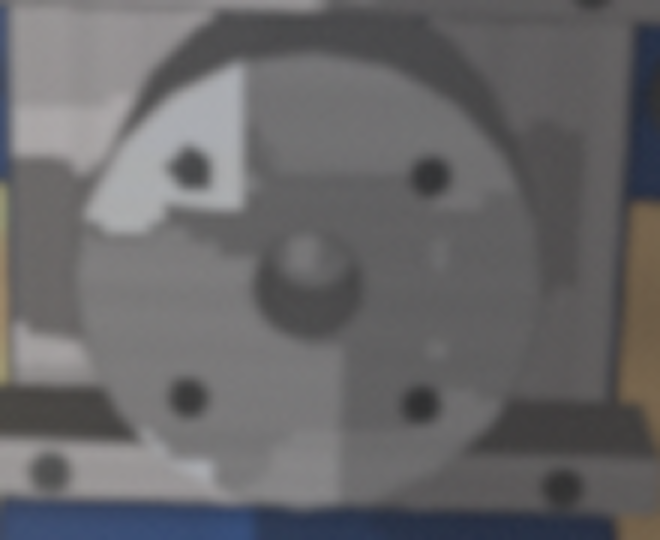

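```bash
python3 -m jog '[[0,-0.2,-1.8,0,0,0,0],[0,-0.3,-3.6,0,0,0,0],[0,-0.4,-5.4,0,0,0,0],[0,-0.5,-7.2,0,0,0,0],[0,-0.6,-9,0,0,0,0]]'
python3 -m jog '[[0,0,-1.6,0,0,0,0],[0,0,-2.9,0,0,0,0],[0,0,-2.9,0,0,0,0],[0,0,-2.9,0,0,0,0],[0,0,-2.9,0,0,0,0]]'
python3 - <<'E'
from h import *
p,d,T=shot('wrist','w2'); W=cloud('wrist',d,T)
o=bot.get_obs(); print(o['time'],o['ee_pos'],o['tcp_rot'])
for l in ['gauge','rod','stand_hole']:
    for r in bot.regions_of('wrist',l):
        m=r['pixels']; Q=W[m]; Q=Q[~np.isnan(Q[:,0])]
        print(l,round(r['conf'],2),r['point'],m.sum(),np.percentile(Q,[2,50,98],axis=0).round(4).tolist())
def rect(lo,hi):
    m=((W[...,2]>lo)&(W[...,2]<hi)&(abs(W[...,0]-.514)<.1)&(abs(W[...,1]+.288)<.1))
    n,l,s,_=cv2.connectedComponentsWithStats(m.astype(np.uint8)); i=1+s[1:,4].argmax(); Q=W[l==i]
    print(lo,hi,len(Q),np.median(Q[:,2]),cv2.minAreaRect((Q[:,:2]*1000).astype(np.float32)),s[i])
rect(.165,.185); rect(.069,.08); rect(.055,.067)
E
```

```text
time: 3.15
ee_pos: [0.5142, -0.2188, 0.2611]
tcp_rot: [-89.9, 0.4, -89.3]
wrist_force: [0.5, 0.3, 0.0]
opening: 0.0855
time: 3.65
ee_pos: [0.515, -0.2884, 0.2608]
tcp_rot: [-90.0, 0.4, -89.2]
wrist_force: [-0.2, 0.1, 0.5]
opening: 0.0854
3.7 [ 0.51519601 -0.28803821  0.26084597] [-89.96975249   0.38535245 -89.18594398]
gauge 0.66 [227.1, 322.9] 4580 [[0.4978, -0.3266, 0.0658], [0.5138, -0.2907, 0.0963], [0.5248, -0.2551, 0.1763]]
rod 0.84 [250.9, 326.6] 2119 [[0.5016, -0.3037, 0.1071], [0.5144, -0.2906, 0.1747], [0.5225, -0.2774, 0.1766]]
stand_hole 0.87 [409.9, 241.8] 10996 [[0.254, -0.2718, 0.0036], [0.3101, -0.2134, 0.0618], [0.3447, -0.1532, 0.0768]]
stand_hole 0.84 [198.8, 327.4] 13635 [[0.47, -0.3677, 0.0051], [0.5225, -0.2928, 0.0622], [0.5549, -0.2128, 0.0923]]
0.165 0.185 1723 0.1750019946573195 ((510.76385498046875, -290.99212646484375), (20.48674964904785, 27.914331436157227), 13.15484619140625) [ 299  233   52   44 1723]
0.069 0.08 1619 0.07417974186723897 ((510.7718505859375, -290.8171081542969), (19.076011657714844, 80.04264831542969), 12.95577335357666) [ 273  193  102   43 1619]
0.055 0.067 11424 0.06225616061417291 ((510.25189208984375, -290.9170837402344), (66.66336059570312, 160.29989624023438), 11.768169403076172) [  220   153   205   113 11424]
```

View pics/w2.png

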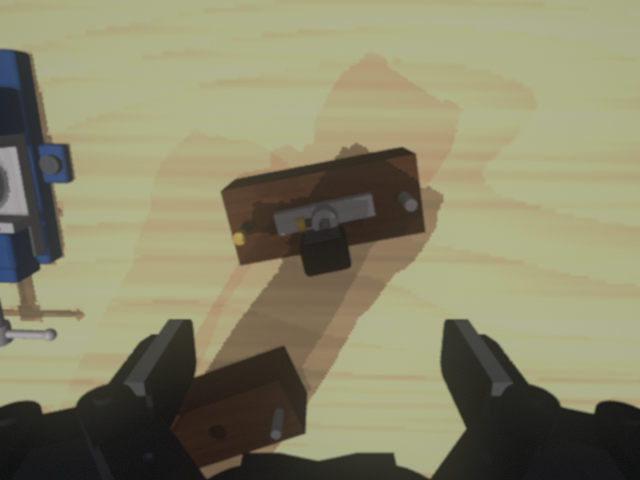

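The wrist view shows the grip at px (326,252) and the foot at (324,214), with the gauge turned about 13° along its stand. The other, empty stand is at (240,420). I'll align and descend onto the grip.

```bash
python3 -m jog '[[0,-0.1,-0.06,0,-0.04,0,1.2],[0,-0.18,-0.12,-0.8,-0.08,0,2.45],[0,-0.18,-0.12,-2,-0.08,0,2.45],[0,-0.18,-0.12,-3,-0.08,0,2.45],[0,-0.18,-0.12,-4,-0.08,0,2.45]]'
python3 -m jog '[[0,0,0,-0.5,0,0,0],[0,0,0,-0.83,0,0,0],[0,0,0,-0.83,0,0,0]]'
```

```text
time: 4.35
ee_pos: [0.511, -0.2909, 0.1594]
tcp_rot: [-90.0, -0.0, -76.9]
wrist_force: [-0.0, 0.1, -0.2]
opening: 0.0854
time: 4.65
ee_pos: [0.5108, -0.2913, 0.1392]
tcp_rot: [-90.1, 0.0, -76.9]
wrist_force: [-0.4, -0.5, -0.9]
opening: 0.0854
```

```bash
python3 -m jog '[[1,0,0,0,0,0,0],[1,0,0,0,0,0,0],[1,0,0,0,0,0,0],[1,0,0,0,0,0,0],[1,0,0,0,0,0,0]]' 40
python3 -m jog '[[1,0,0,0,0,0,0],[1,0,0,0,0,0,0]]'
python3 -m jog '[[1,0,0,0.2,0,0,0],[1,0,0,0.6,0,0,0],[1,0,0,1.2,0,0,0],[1,0,0,1.9,0,0,0],[1,0,0,2.6,0,0,0]]'
```

```text
time: 5.15
ee_pos: [0.5111, -0.2918, 0.1401]
tcp_rot: [-90.0, -0.0, -76.9]
wrist_force: [-0.3, 0.3, 3.4]
opening: 0.0274
time: 5.35
ee_pos: [0.5111, -0.2918, 0.14]
tcp_rot: [-90.0, -0.0, -76.9]
wrist_force: [-0.1, -0.7, 2.4]
opening: 0.0276
time: 5.85
ee_pos: [0.5107, -0.2916, 0.2056]
tcp_rot: [-90.1, 0.0, -77.0]
wrist_force: [-0.0, -0.1, -2.3]
opening: 0.0274
```

```bash
python3 -m jog '[[1,0.1,1.2,0,0,0,0],[1,0.2,2.8,0,0,0,0],[1,0.3,4.4,0,0,0,0],[1,0.4,6.0,0,0,0,0],[1,0.5,7.6,0,0,0,0]]'
python3 -m jog '[[1,0.1,1.6,0,0,0,0],[1,0.2,3.2,0,0,0,0],[1,0.22,4.4,0,0,0,0],[1,0.22,4.73,0,0,0,0],[1,0.22,4.73,0,0,0,0]]'
python3 -m jog '[[1,0,0,0,0,0,0],[1,0,0,0,0,0,0]]'
cat > meas.py <<'E'
from h import *
import sys
tag=sys.argv[1]
p,d,T=shot('wrist','w'+tag); W=cloud('wrist',d,T); o=bot.get_obs(); print(o['time'],o['ee_pos'],o['tcp_rot'],o['wrist_force'].round(1))
ee=np.array(o['ee_pos'])
N=W-ee
def rect(lo,hi,name,zref):
    m=((W[...,2]>lo)&(W[...,2]<hi)&(abs(N[...,0])<.06)&(abs(N[...,1])<.06))
    n,l,s,_=cv2.connectedComponentsWithStats(m.astype(np.uint8)); i=1+s[1:,4].argmax(); Q=W[l==i]
    print(name,len(Q),'zmed',np.median(Q[:,2]),cv2.minAreaRect((Q[:,:2]*1000).astype(np.float32)),s[i])
fz=float(sys.argv[2]) # expected foot top z
rect(fz-.006,fz+.006,'foot',fz)
ps,ds,Ts=shot('scene','s'+tag); pd,dd,Td=shot('side','d'+tag)
cv2.imwrite('pics/m'+tag+'.png',np.vstack([np.hstack([p[100:400,160:460],cv2.resize(ps[200:300,290:390],(300,300))]),np.hstack([cv2.resize(pd,(600,300))])])[...,::-1])
print('side T',Td.round(3).tolist())
E
python3 meas.py 3 0.140
```

```text
time: 6.35
ee_pos: [0.5232, -0.1001, 0.2052]
tcp_rot: [-90.0, -0.0, -77.0]
wrist_force: [0.1, -0.7, -1.8]
opening: 0.0276
time: 6.85
ee_pos: [0.5288, 0.0175, 0.2049]
tcp_rot: [-90.1, -0.0, -76.8]
wrist_force: [0.5, -0.7, -0.7]
opening: 0.0276
time: 7.05
ee_pos: [0.5289, 0.0155, 0.2047]
tcp_rot: [-90.1, -0.0, -77.0]
wrist_force: [1.5, 0.3, -1.6]
opening: 0.0274
7.1 [0.52891735 0.01546236 0.20460449] [-9.00566132e+01 -1.14671925e-02 -7.70367125e+01] [-0.3 -0.2 -1.7]
foot 3811 zmed 0.1387902880645993 ((528.8950805664062, 16.24146270751953), (19.2426700592041, 80.2000503540039), 12.879762649536133) [ 241  244  154   36 3811]
side T [[-0.956, -0.161, 0.244, 0.286], [-0.292, 0.52, -0.803, 0.866], [0.003, -0.839, -0.545, 0.66], [0.0, 0.0, 0.0, 1.0]]
```

View pics/m3.png

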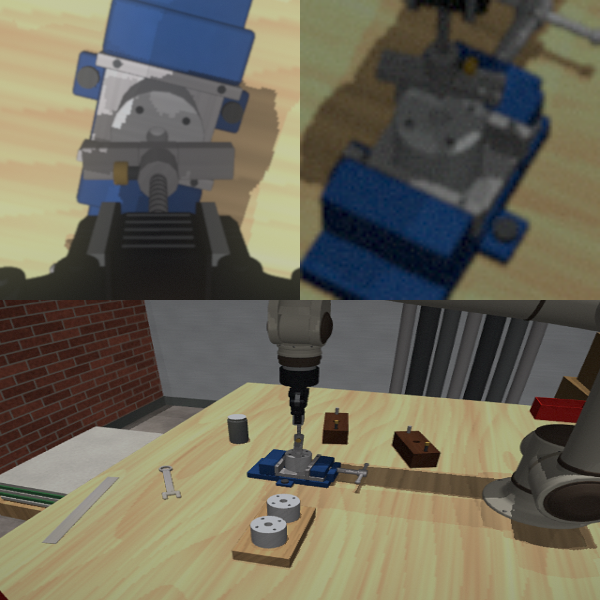

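The wrist crop (upper left) shows the foot above the cap. It is held straight, its centre is within 1 mm of the bore, and the rod heads for the bore at crop (155,135). Now I'll descend slowly.

```bash
python3 -m jog '[[1,0,0.03,-0.3,0,0,0],[1,0,0.03,-0.6,0,0,0],[1,0,0.03,-0.7,0,0,0],[1,0,0.03,-0.75,0,0,0],[1,0,0.03,-0.8,0,0,0]]'
python3 -m jog '[[1,0,0,-0.05,0,0,0],[1,0,0,-0.1,0,0,0]]'
python3 -m jog '[[1,0,0,-0.05,0,0,0],[1,0,0,-0.1,0,0,0]]'
```

```text
time: 7.7
ee_pos: [0.5289, 0.0174, 0.1845]
tcp_rot: [-90.1, -0.0, -76.9]
wrist_force: [-1.2, 0.4, -2.4]
opening: 0.0275
time: 7.9
ee_pos: [0.529, 0.0174, 0.1822]
tcp_rot: [-90.0, -0.0, -76.9]
wrist_force: [-0.0, 0.3, -1.2]
opening: 0.0274
time: 8.1
ee_pos: [0.5289, 0.0174, 0.1796]
tcp_rot: [-90.0, -0.0, -76.9]
wrist_force: [0.4, 0.7, -2.4]
opening: 0.0275
```

```bash
python3 -m jog '[[1,0,0,-0.05,0,0,0],[1,0,0,-0.1,0,0,0],[1,0,0,-0.14,0,0,0]]'
python3 -m jog '[[1,0,0,-0.05,0,0,0],[1,0,0,-0.1,0,0,0],[1,0,0,-0.14,0,0,0]]'
python3 -m jog '[[1,0,0,-0.05,0,0,0],[1,0,0,-0.1,0,0,0],[1,0,0,-0.14,0,0,0]]'
```

```text
time: 8.4
ee_pos: [0.5289, 0.0174, 0.1759]
tcp_rot: [-90.1, 0.0, -76.9]
wrist_force: [0.4, 0.3, -1.8]
opening: 0.0274
time: 8.7
ee_pos: [0.5289, 0.0174, 0.1725]
tcp_rot: [-90.1, -0.0, -76.9]
wrist_force: [0.6, -0.0, -1.8]
opening: 0.0274
time: 9.0
ee_pos: [0.529, 0.0174, 0.1695]
tcp_rot: [-90.0, -0.0, -76.9]
wrist_force: [-0.3, 1.1, 3.0]
opening: 0.0276
```

Foot contact came at TCP z≈0.170, as predicted, and the force is now the rod's sliding friction. I'll feel for the bottom, stopping when the force rises.

```bash
cat > ck.py <<'E'
import sys
from workcell import bot
f=bot.get_obs()['wrist_force'][2]; print('fz %.1f'%f); sys.exit(f>float(sys.argv[1]))
E
python3 -m jog '[[1,0,0,-0.06,0,0,0],[1,0,0,-0.12,0,0,0],[1,0,0,-0.18,0,0,0],[1,0,0,-0.24,0,0,0]]' && python3 ck.py 7 && python3 -m jog '[[1,0,0,-0.02,0,0,0],[1,0,0,-0.04,0,0,0]]' && python3 ck.py 7 && python3 -m jog '[[1,0,0,-0.02,0,0,0],[1,0,0,-0.04,0,0,0]]' && python3 ck.py 7 && python3 -m jog '[[1,0,0,-0.02,0,0,0],[1,0,0,-0.04,0,0,0]]' && python3 ck.py 7 && python3 -m jog '[[1,0,0,-0.02,0,0,0],[1,0,0,-0.04,0,0,0]]' && python3 ck.py 7
```

```text
time: 9.4
ee_pos: [0.529, 0.0174, 0.1631]
tcp_rot: [-90.0, -0.0, -77.0]
wrist_force: [-0.4, 0.7, 3.6]
opening: 0.0275
fz 3.6False
```

```bash
sed -i 's/sys.exit(f>float(sys.argv\[1\]))/sys.exit(int(f>float(sys.argv[1])))/' ck.py
J="python3 -m jog"
python3 -m jog '[[1,0,0,-0.02,0,0,0],[1,0,0,-0.04,0,0,0]]' && python3 ck.py 7 && python3 -m jog '[[1,0,0,-0.02,0,0,0],[1,0,0,-0.04,0,0,0]]' && python3 ck.py 7 && python3 -m jog '[[1,0,0,-0.02,0,0,0],[1,0,0,-0.04,0,0,0]]' && python3 ck.py 7 && python3 -m jog '[[1,0,0,-0.02,0,0,0],[1,0,0,-0.04,0,0,0]]' && python3 ck.py 7 && python3 -m jog '[[1,0,0,-0.02,0,0,0],[1,0,0,-0.04,0,0,0]]' && python3 ck.py 7 && python3 -m jog '[[1,0,0,-0.02,0,0,0],[1,0,0,-0.04,0,0,0]]' && python3 ck.py 7
```

```text
time: 9.6
ee_pos: [0.5289, 0.0174, 0.162]
tcp_rot: [-90.0, -0.0, -76.9]
wrist_force: [-1.9, -0.5, 3.6]
opening: 0.0278
fz 3.6
time: 9.8
ee_pos: [0.5289, 0.0174, 0.1611]
tcp_rot: [-90.0, -0.0, -76.9]
wrist_force: [-0.6, 0.4, 2.9]
opening: 0.0276
fz 2.9
time: 10.0
ee_pos: [0.5289, 0.0174, 0.1601]
tcp_rot: [-90.0, -0.0, -76.9]
wrist_force: [-0.1, 1.2, 3.7]
opening: 0.0274
fz 3.7
time: 10.2
ee_pos: [0.5289, 0.0174, 0.159]
tcp_rot: [-90.1, -0.0, -77.0]
wrist_force: [-1.2, 0.4, 4.0]
opening: 0.0274
fz 4.0
time: 10.4
ee_pos: [0.5289, 0.0174, 0.158]
tcp_rot: [-90.0, -0.0, -76.9]
wrist_force: [-0.3, 1.8, 2.7]
opening: 0.0273
fz 2.7
time: 10.6
ee_pos: [0.5289, 0.0174, 0.1571]
tcp_rot: [-90.0, -0.0, -76.9]
wrist_force: [-0.4, -0.5, 4.1]
opening: 0.0276
fz 4.1
```

```bash

python3 -m jog '[[1,0,0,-0.02,0,0,0],[1,0,0,-0.04,0,0,0]]' |grep ee && python3 ck.py 7 && python3 -m jog '[[1,0,0,-0.02,0,0,0],[1,0,0,-0.04,0,0,0]]'|grep ee  && python3 ck.py 7 && python3 -m jog '[[1,0,0,-0.02,0,0,0],[1,0,0,-0.04,0,0,0]]'|grep ee  && python3 ck.py 7 && python3 -m jog '[[1,0,0,-0.02,0,0,0],[1,0,0,-0.04,0,0,0]]'|grep ee  && python3 ck.py 7 && python3 -m jog '[[1,0,0,-0.02,0,0,0],[1,0,0,-0.04,0,0,0]]'|grep ee  && python3 ck.py 7 && python3 -m jog '[[1,0,0,-0.02,0,0,0],[1,0,0,-0.04,0,0,0]]'|grep ee  && python3 ck.py 7 && python3 -m jog '[[1,0,0,-0.02,0,0,0],[1,0,0,-0.04,0,0,0]]'|grep ee  && python3 ck.py 7 && python3 -m jog '[[1,0,0,-0.02,0,0,0],[1,0,0,-0.04,0,0,0]]'|grep ee  && python3 ck.py 7 && python3 -m jog '[[1,0,0,-0.02,0,0,0],[1,0,0,-0.04,0,0,0]]'|grep ee  && python3 ck.py 7 && python3 -m jog '[[1,0,0,-0.02,0,0,0],[1,0,0,-0.04,0,0,0]]'|grep ee  && python3 ck.py 7
```

```text
ee_pos: [0.5291, 0.0174, 0.1569]
fz 11.7
```

```bash
python3 -m jog '[[1,0,0,-0.01,0,0,0],[1,0,0,-0.01,0,0,0]]'; python3 - <<'E'
from h import *
z=np.load('pics/w1.npz'); W=cloud('wrist',z['d'],z['T'])
print((W[209:229:2,302:322:2,2]*1000).round(0).astype(int))
E
```

```text
time: 11.0
ee_pos: [0.529, 0.0174, 0.1569]
tcp_rot: [-90.0, -0.0, -76.9]
wrist_force: [-2.3, -0.7, 10.9]
opening: 0.0276
[[                  92                   93                   91
                    90                   66                   66
                    92                   92                   91
                    92]
 [                  93                   92                   66
                    67                   66                   66
                    65                   67                   92
                    92]
 [                  92                   67                   66
                    66                   66                   68
                    66                   67                   90
                    92]
 [                  89                   71                   67
                    67                   67                   67
                    66                   66                   72
                    92]
 [                  89 -9223372036854775808                   70
                    66                
[... 571 characters left out ...]
   92                   91                   88
                    85                   83                   85
                    86                   90                   91
                    93]
 [                  92                   93                   92
                    90                   89                   90
                    91                   92                   91
                    92]
 [                  93                   92                   92
                    92                   92                   92
                    92                   92                   92
                    92]]<stdin>:3: RuntimeWarning: invalid value encountered in cast
```

The depth image puts the bore floor at z≈0.066, so the depth is about 26 mm. The rod tip computed from the TCP is 0.0659, so the rod has bottomed, at a press of about 11 N. Next I'll lift and carry it back.

```bash
python3 -m jog '[[1,0,0,0.1,0,0,0],[1,0,0,0.3,0,0,0],[1,0,0,0.7,0,0,0],[1,0,0,1.2,0,0,0],[1,0,0,1.7,0,0,0]]'
python3 -m jog '[[1,0,0,0.4,0,0,0],[1,0,0,0.6,0,0,0],[1,0,0,0.68,0,0,0]]'
python3 -m jog '[[1,-0.05,-0.6,0,0,0,0],[1,-0.15,-1.8,0,0,0,0],[1,-0.25,-3.2,0,0,0,0],[1,-0.35,-4.6,0,0,0,0],[1,-0.45,-6,0,0,0,0]]'
python3 -m jog '[[1,-0.1,-1.4,0,0,0,0],[1,-0.2,-2.8,0,0,0,0],[1,-0.26,-4.2,0,0,0,0],[1,-0.28,-5.4,0,0,0,0],[1,-0.28,-6.0,0,0,0,0]]'
python3 -m jog '[[1,0,-0.3,0,0,0,0],[1,0,-0.36,0,0,0,0],[1,0,-0.36,0,0,0,0]]'
python3 meas.py 4 0.162
```

```text
time: 11.5
ee_pos: [0.529, 0.0174, 0.1995]
tcp_rot: [-90.0, -0.0, -76.9]
wrist_force: [0.2, 0.1, -1.7]
opening: 0.0275
time: 11.8
ee_pos: [0.5292, 0.0174, 0.2161]
tcp_rot: [-90.0, -0.0, -76.9]
wrist_force: [-0.6, 0.3, -2.6]
opening: 0.0276
time: 12.3
ee_pos: [0.5169, -0.1346, 0.2148]
tcp_rot: [-90.1, 0.0, -76.9]
wrist_force: [1.0, 0.0, -1.7]
opening: 0.0273
time: 12.8
ee_pos: [0.5096, -0.2854, 0.2144]
tcp_rot: [-90.1, 0.0, -77.1]
wrist_force: [0.8, 0.4, -1.7]
opening: 0.0275
time: 13.1
ee_pos: [0.5107, -0.291, 0.2153]
tcp_rot: [-90.1, 0.0, -76.9]
wrist_force: [-0.4, 0.5, -1.9]
opening: 0.0276
13.15 [ 0.51076088 -0.29072036  0.21540071] [-9.00469755e+01  1.27117378e-02 -7.68919720e+01] [ 0.1 -0.1 -2.1]
foot 4420 zmed 0.1623528405921122 ((510.5875244140625, -290.1829528808594), (19.264148712158203, 80.14627075195312), 13.01132583618164) [ 237  251  162   39 4420]
side T [[-0.956, -0.161, 0.244, 0.286], [-0.292, 0.52, -0.803, 0.866], [0.003, -0.839, -0.545, 0.66], [0.0, 0.0, 0.0, 1.0]]
```

View pics/w4.png

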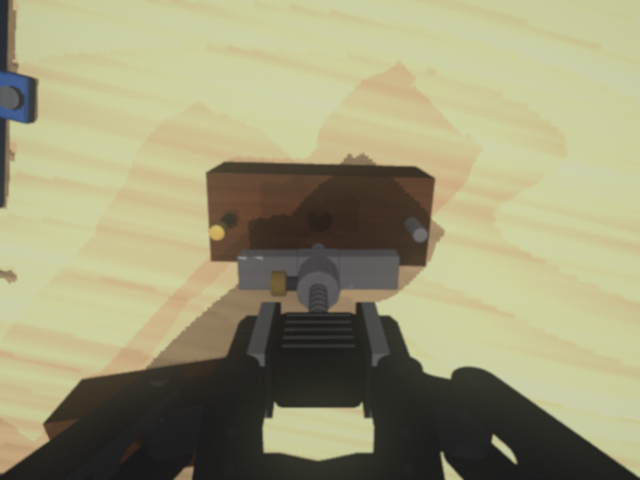

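The wrist view shows the hole at about (319,220) on the stand, with the held gauge upright in front of it at (318,270). I'll check the alignment and descend.

```bash
python3 - <<'E'
from h import *
z=np.load('pics/w4.npz'); print(onplane('wrist',[[319,219]],0.062,z['T']))
E
python3 -m jog '[[1,0,-0.02,-0.6,0,0,0],[1,0,-0.02,-1.0,0,0,0],[1,0,-0.02,-1.2,0,0,0],[1,0,-0.02,-1.2,0,0,0]]'
python3 -m jog '[[1,0,0,-0.06,0,0,0],[1,0,0,-0.12,0,0,0],[1,0,0,-0.18,0,0,0],[1,0,0,-0.24,0,0,0]]'
```

```text
[[ 0.51160473 -0.29090431  0.062     ]]
time: 13.65
ee_pos: [0.5103, -0.2916, 0.1845]
tcp_rot: [-90.1, 0.1, -76.9]
wrist_force: [-0.2, -0.0, -1.9]
opening: 0.0269
time: 14.05
ee_pos: [0.5107, -0.2922, 0.1794]
tcp_rot: [-90.0, -0.0, -76.9]
wrist_force: [0.5, 0.4, -2.0]
opening: 0.0276
```

```bash
python3 -m jog '[[1,0.02,0.02,-0.3,0,0,0],[1,0.02,0.02,-0.6,0,0,0],[1,0.02,0.02,-0.9,0,0,0],[1,0.02,0.02,-1.0,0,0,0],[1,0.02,0.02,-1.1,0,0,0]]' && python3 ck.py 3 && python3 -m jog '[[1,0,0,-0.1,0,0,0],[1,0,0,-0.2,0,0,0],[1,0,0,-0.3,0,0,0],[1,0,0,-0.4,0,0,0]]' && python3 ck.py 2 && python3 -m jog '[[1,0,0,-0.1,0,0,0],[1,0,0,-0.2,0,0,0],[1,0,0,-0.3,0,0,0],[1,0,0,-0.35,0,0,0],[1,0,0,-0.35,0,0,0]]' && python3 ck.py 2
```

```text
time: 14.55
ee_pos: [0.511, -0.2916, 0.1513]
tcp_rot: [-90.1, 0.0, -76.9]
wrist_force: [-0.0, 1.2, -0.5]
opening: 0.0273
fz -0.5
time: 14.95
ee_pos: [0.5112, -0.2917, 0.1417]
tcp_rot: [-90.0, -0.0, -76.9]
wrist_force: [0.2, -0.4, -1.7]
opening: 0.0275
fz -1.7
time: 15.45
ee_pos: [0.5111, -0.2916, 0.1328]
tcp_rot: [-90.1, 0.0, -76.9]
wrist_force: [0.4, -1.0, -2.1]
opening: 0.0274
fz -2.1
```

```bash
python3 -m jog '[[1,0,0,-0.04,0,0,0],[1,0,0,-0.08,0,0,0],[1,0,0,-0.12,0,0,0],[1,0,0,-0.12,0,0,0]]' && python3 ck.py 0.3 && python3 -m jog '[[1,0,0,-0.01,0,0,0]]'|grep ee && python3 ck.py 0.3 && python3 -m jog '[[1,0,0,-0.01,0,0,0]]'|grep ee && python3 ck.py 0.3 && python3 -m jog '[[1,0,0,-0.01,0,0,0]]'|grep ee && python3 ck.py 0.3 && python3 -m jog '[[1,0,0,-0.01,0,0,0]]'|grep ee && python3 ck.py 0.3 && python3 -m jog '[[1,0,0,-0.01,0,0,0]]'|grep ee && python3 ck.py 0.3 && python3 -m jog '[[1,0,0,-0.01,0,0,0]]'|grep ee && python3 ck.py 0.3
```

```text
time: 15.85
ee_pos: [0.5111, -0.2916, 0.1299]
tcp_rot: [-90.1, 0.0, -76.9]
wrist_force: [-0.2, -0.0, -1.2]
opening: 0.0275
fz -1.2
ee_pos: [0.5111, -0.2917, 0.1298]
fz -2.4
ee_pos: [0.5112, -0.2916, 0.1296]
fz -1.9
ee_pos: [0.5112, -0.2916, 0.1294]
fz -1.6
ee_pos: [0.5111, -0.2916, 0.1291]
fz -2.4
ee_pos: [0.5111, -0.2916, 0.1288]
fz -1.9
ee_pos: [0.5111, -0.2916, 0.1286]
fz -2.9
```

```bash
python3 ck.py 0.3 && python3 -m jog '[[1,0,0,-0.01,0,0,0]]'|grep ee && python3 ck.py 0.3 && python3 -m jog '[[1,0,0,-0.01,0,0,0]]'|grep ee && python3 ck.py 0.3 && python3 -m jog '[[1,0,0,-0.01,0,0,0]]'|grep ee && python3 ck.py 0.3 && python3 -m jog '[[1,0,0,-0.01,0,0,0]]'|grep ee && python3 ck.py 0.3
```

```text
fz -2.9
ee_pos: [0.5111, -0.2916, 0.1283]
fz -2.3
ee_pos: [0.5111, -0.2916, 0.1281]
fz -2.2
ee_pos: [0.5111, -0.2916, 0.1278]
fz -1.5
ee_pos: [0.5112, -0.2916, 0.1276]
fz -1.8
```

```bash
python3 -m jog '[[1,0,0,-0.008,0,0,0]]'|grep ee && python3 ck.py 0.3 && python3 -m jog '[[1,0,0,-0.008,0,0,0]]'|grep ee && python3 ck.py 0.3 && python3 -m jog '[[1,0,0,-0.008,0,0,0]]'|grep ee && python3 ck.py 0.3 && python3 -m jog '[[1,0,0,-0.008,0,0,0]]'|grep ee && python3 ck.py 0.3 && python3 -m jog '[[1,0,0,-0.008,0,0,0]]'|grep ee && python3 ck.py 0.3 && python3 -m jog '[[1,0,0,-0.008,0,0,0]]'|grep ee && python3 ck.py 0.3 && python3 -m jog '[[1,0,0,-0.008,0,0,0]]'|grep ee && python3 ck.py 0.3 && python3 -m jog '[[1,0,0,-0.008,0,0,0]]'|grep ee && python3 ck.py 0.3
```

```text
ee_pos: [0.5111, -0.2916, 0.1273]
fz -1.7
ee_pos: [0.5111, -0.2916, 0.1271]
fz -1.7
ee_pos: [0.5111, -0.2916, 0.127]
fz -0.6
ee_pos: [0.5112, -0.2916, 0.127]
fz 0.2
ee_pos: [0.5112, -0.2916, 0.127]
fz 3.0
```

The foot meets the stand at TCP z=0.1270. I'll relax the press slightly, drop the grip force, then open.

```bash
python3 -m jog '[[1,0,0,0.012,0,0,0],[1,0,0,0.012,0,0,0]]' 20; python3 -m jog '[[0.6,0,0,0.0,0,0,0],[0.6,0,0,0,0,0,0],[0.6,0,0,0,0,0,0]]'; python3 -m jog '[[0.3,0,0,0,0,0,0],[0.1,0,0,0,0,0,0],[0,0,0,0,0,0,0],[0,0,0,0,0,0,0],[0,0,0,0,0,0,0]]'
```

```text
time: 17.55
ee_pos: [0.5112, -0.2916, 0.127]
tcp_rot: [-90.0, -0.0, -76.9]
wrist_force: [-0.8, 0.4, 0.1]
opening: 0.0273
time: 17.85
ee_pos: [0.5112, -0.2917, 0.1269]
tcp_rot: [-90.0, -0.0, -76.9]
wrist_force: [-0.2, -0.5, 0.3]
opening: 0.0342
time: 18.35
ee_pos: [0.5111, -0.2916, 0.1269]
tcp_rot: [-90.1, -0.0, -76.9]
wrist_force: [-0.1, -0.3, -0.7]
opening: 0.0854
```

Now I'll retreat upward and inspect.

```bash
python3 -m jog '[[0,0,0,0.5,0,0,0],[0,0,0,1.5,0,0,0],[0,0,0,3,0,0,0],[0,0,0,4.5,0,0,0],[0,0,0,5.4,0,0,0]]'; python3 -m jog '[[0,0,0,0,0,0,0],[0,0,0,0,0,0,0],[0,0,0,0,0,0,0]]'|grep -E 'time|ee'
python3 - <<'E'
from h import *
p,d,T=shot('wrist','w5'); W=cloud('wrist',d,T)
zt=[]
for lo,hi in ((.15,.18),(.069,.08),(.055,.067)):
    m=((W[...,2]>lo)&(W[...,2]<hi)&(abs(W[...,0]-.514)<.1)&(abs(W[...,1]+.288)<.1))
    n,l,s,_=cv2.connectedComponentsWithStats(m.astype(np.uint8)); i=1+s[1:,4].argmax(); Q=W[l==i]
    zt.append(np.median(Q[:,2])); print(len(Q),np.median(Q[:,2]),cv2.minAreaRect((Q[:,:2]*1000).astype(np.float32)))
print('depth est',126-1000*(zt[0]-zt[1]+.012), '(start zt .1750 foot .0742)')
shot('scene','s5')
z=np.load('pics/s5.npz')['p']
cv2.imwrite('pics/f.png',np.hstack([p[120:360,200:520],cv2.resize(z[120:320,160:427],(320,240))])[...,::-1])
E
```

```text
time: 18.85
ee_pos: [0.5113, -0.2917, 0.2661]
tcp_rot: [-89.9, -0.2, -76.9]
wrist_force: [0.1, -0.3, -0.3]
opening: 0.0855
time: 19.15
ee_pos: [0.5109, -0.2915, 0.2609]
1597 0.16168755481360086 ((510.465087890625, -290.9338073730469), (21.045562744140625, 28.064191818237305), 13.494199752807617)
1588 0.07413900459306719 ((510.75714111328125, -290.75714111328125), (18.79884910583496, 80.12179565429688), 13.284414291381836)
11445 0.06220924461238364 ((510.08551025390625, -290.783935546875), (66.61170959472656, 160.46925354003906), 11.65013313293457)
depth est 26.45144977946633 (start zt .1750 foot .0742)
```

View pics/f.png

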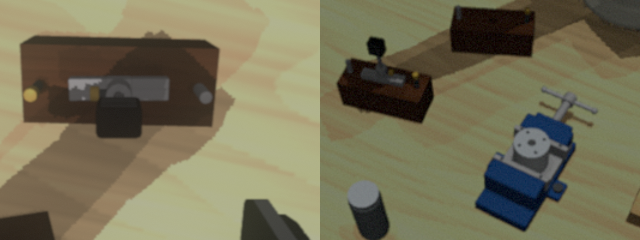

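```bash
python3 -c "from workcell import bot; bot.job_done()"
```

```text
the job is handed in; nothing more can be done
```

I gauged the bore of the cap in the vise. The gauge is back upright in the hole of its own stand, released, with the rod set at about 26 mm. I handed the job in at about 19 s.

**Gauging:** the foot met the cap top at the predicted height. The rod slid at about 4 N until it bottomed, and the highest force reading while pressing was 11.7 N.

**Last checks:**
- **Reading kept:** the tool's height above the foot's underside was 64.9 mm with the rod bottomed and 65.0 mm when the foot met the stand, so the rod did not shift noticeably. The touch on the stand peaked at 3.0 N, and I eased it off before letting go.
- **Depth:** the arm pose gives 26.0–26.1 mm and the depth image of the bore floor about 26 mm. The final camera view gives 26.5 mm, and the 0.4 mm difference is within camera error.
- **Pose:** the foot and grip sit in the stand within about 0.3 mm of where they started, with the foot on the stand's top. In the last picture the vise and its cap look as before. I did not check the other caps again, and nothing touched them.

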